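# Raise the document camera over a drawing and hold it up

## Task

I want to photograph the whole drawing with the document camera. First pick the stapler off the sheet and set it down flat in the wide compartment of the desk tray, without dropping it; then squeeze the release button in the grip on top of the camera's column, keep it squeezed and pull the column up past its first stop to the second, topmost stop. Nothing locks up there, so finish still holding the grip with the button squeezed and the column fully out; keep off the lens head and leave the other things on the desk where they are.

Things in the scene. Friction and masses are not known exactly. Their poses are not given: they have to be found in the camera images.
- doc_camera: fixed document camera. Origin: on the column axis at desk height, z up. White base, x -35..91, y -60..60, 22 mm high; upright 30 mm outer tube, its 38 mm collar ends at z 156; the inner column slides up out of it. An arm (16 mm wide, z 162-174) leads along -x to the lens head 150 mm out; it rises with the column. Under it an A4 sheet with a drawing: x -255..-45, y -149..149
- grip: white block on top of the column, 44 (its x) x 28 (y) x 50 mm high, axes parallel to doc_camera; origin at its centre, 186 mm above the desk stowed, 306 mm at the second stop. The arm leaves its -x end. Grey release button in the middle of its -y face: fingers closing along y from above squeeze the button in while the other bears on the +y face. Rises with the column, cannot turn
- grip_center (a point): centre of the grip block, level with the middle of the release button (the origin of grip)
- telescope (a joint): how far the column is pulled out, m: 0 stowed, 0.060 first stop, 0.120 second stop (end of travel). With the button out a catch locks it at 0 and at the first stop (about 1 mm play); with the button squeezed it slides freely, about 4 N to lift. Above the first stop nothing locks it: let go, it sinks back to the first stop
- release (a joint): travel of the release button (20 mm wide, 18 mm high), m: 0 out, standing 5.5 mm proud of the grip face; 0.005 fully in, 0.5 mm proud. The catch is free from 0.004. Spring 3 N at the start, 6 N fully in. Pushed along the grip's +y
- lens_head: white round lens housing, 44 mm across and 34 mm high, at the end of the arm 150 mm from the column axis, origin at its middle, 168 mm above the desk when stowed, its underside at 142 mm; not to be touched
- stapler: black desk stapler standing on the sheet, 118 mm long (its x), 30 wide (y), 50 high, 0.15 to 0.3 kg; origin in the centre of its underside, z up. Grip it by the upper arm, 28 mm wide, at z 30 to 47 mm in the middle
- tray: open wooden desk tray fixed to the desk, 210 (its x) x 190 (y) x 24 mm high, walls 4, floor 4 mm; origin in the centre of its underside. A thin wall along x at y = +50 mm parts off a narrow slot with a pencil and a pen; the wide compartment on the -y side (inside 202 x 139 mm) is empty
- tray_spot (a point): centre of the floor of the tray's wide compartment, on top of the floor, axes as tray
- mug: white mug 80 mm across, 95 mm high, bystander, origin under its centre
- phone: black cordless handset lying flat, 155 x 48 x 22 mm, bystander, origin under its centre
- glasses_case: brown glasses case 160 x 62 x 40 mm, bystander, origin under its centre
- tape_dispenser: black tape dispenser 135 x 50 x 72 mm, bystander, origin under its centre
- pen_cup: dark metal pen cup 72 mm across, 100 mm high, pens standing to 150 mm, bystander, origin under its centre
- calculator: grey pocket calculator lying flat, 125 x 75 x 14 mm, bystander, origin under its centre
Mind the look-alikes: they are no part of the job. What is shaped like the stapler but orange or yellow is not meant.

How it is judged:
By the outcome, as a careful person would: the job done as asked, in the order asked, and still so for the second after the job is handed in, while the arm keeps its last pose, push and grip.
It also fails if it takes over 51 s, if anything falls off the work surface, if the arm or the gripper's body presses on something with over 40 N, if the wrist force passes 120 N, or if a joint passes its speed limit or range.

## Robot

A 6-joint arm with a two-finger parallel gripper is mounted at the origin on the work surface. World frame = base frame: x ahead of the robot, y to its left, z up, the work surface at z = 0. Lengths are in m, angles in rad, forces in N, time in s.
With the tool pointing down it reaches from about 0.2 to 0.875 m from the base axis. Payload 3.4 kg.
Tool frame: the origin (TCP) lies between the finger pads; the fingertips stand 14 mm ahead of it and the grasp point (between the pads) lies 5 mm behind it (r.tip_reach is the distance from the TCP to the fingertips, in m); z points along the fingers, y is the line along which they close (so a half turn about z gives the same grasp; the last joint's range is limited). The gripper opens to 94 mm and grips with 3 to 60 N. Pads are 16 mm wide; open, the fingers measure 119 mm over their backs; the gripper's body (75 mm by 177 mm) begins 78 mm behind the grasp point.
Start: joints at [-1.459, 0.276, 1.505, -0, 1.361, -0.121], TCP at [0.133, -0.56, 0.188] pointing down, gripper open.
Joint ranges: [-2.89, 2.89], [-0.75, 2.08], [0.22, 2.7], [-1.18, 4.32], [0.11, 2.71], [-2.7, 2.7]. Speed limits (rad/s): [2.57, 2.57, 3.14, 3.14, 3.14, 3.14].

## Interface

Orientations are given as a rotation vector (axis times angle).
In Python, from station import r gives the robot as it stands.
- The arm moves only by the tool drive_tool, never from a script. Its argument "rows" is a list that holds one entry, the list of rows, each a list of 6 numbers: the shift along the world's x, y, z normalised to -1 to 1, where 1 is 100 mm, then the turn, a rotation vector about the world's x, y, z normalised to -1 to 1, where 1 is 60 degrees. A call has 1 to 20 rows; each row is the pose to reach, as a shift and turn from the pose commanded when the call began; what a row does not reach only later rows make up. A row lasts 1/8 s, in which the tool goes at most 62.5 mm and 10.7 degrees, less where a joint would pass 70% of its speed; a pose out of reach is approached as far as the arm can. A call with a number of a shift or a turn outside -1 to 1 is refused whole. A call with a gripper value outside its range is refused whole. "gripper" is the opening, from 0 (shut) to 1 (fully open), set as the call begins (left out, the last holds). The fingers move at their own pace and stop on an object; the grip force is fixed at half the most. Time passes only in rows, so rows that repeat a pose let the fingers close. It gives the time, the measured TCP pose, the force, the opening and the grip force at its end, in the units of the state.
- r.get_obs(): the state, without advancing time (a new reading comes with each control period).
- r.read_camera(name): name is "side" or "top" or "wrist"; returns a dict with "frame" (480x640x3 uint8, red, green, blue), "mtx" (3x3 intrinsics, pixels), "D" ([k1, k2, p1, p2, k3] as OpenCV has them; the pictures are not rectified), "R" (3x3) and "t" (3): a world point X has camera coordinates R X + t; the wrist camera has in their place "tool_from_camera" (4x4, takes a point from camera to tool coordinates, whose origin is the TCP and whose axes are the flange's). Camera axes: x right, y down, z forward; pixel columns grow to the right and rows downward; lengths in m; the calibration is good to about 2 mm. A picture is of the moment at which its call begins: read the wrist's pose just before it. There is no depth.
- r.close_job(): hands the job in; it is judged then, once.
The state is a dict: "time_s": time; "q": joint angles; "joint_vel": joint speeds; "joint_efforts": joint torques, N m; "position": TCP position; "eef_rot": TCP orientation; "contact_force": force on the tool from outside, world axes, zero at the start; "moment": the same for the moment, N m; "opening": opening from 0.0 (shut) to 1.0 (fully open); "gripper_force": force on a finger pad.
Only numpy, scipy, OpenCV 4.12 (cv2) and the standard library are available. Lean on these libraries where they do the work, as an engineer would, in place of code of your own. Each camera call takes 0.05 s, during which the arm holds its last target. There are 200 camera calls.

## Working session

There is one attempt and no reset: what is moved stays moved. The work goes in short steps, Python scripts to look and compute and a tool call to move; the robot and the scene stay as the last step left them, time stands still between calls to the robot, and variables do not carry over. Pictures are saved under pics/ and viewed, at most 13 in all, crops included, and the job is handed in when it is done.

Besides the shell and the picture viewer there is one more tool, called after "Request:" as a command line: name --argument value ..., lists and objects as JSON in quotes. drive_tool: Moves the arm, as the interface text tells. Scaled input: -1 to 1 covers 100 mm each way for a shift and 60 degrees each way for a turn. Its arguments: {"type":"object","properties":{"rows":{"type":"array"},"gripper":{"type":"number"}},"required":["rows"]}

```bash
mkdir -p pics; cat > h.py <<'E'
import numpy as np, cv2
from station import r
def cam(n):
    c=r.read_camera(n); return c
def save(c,name): cv2.imwrite('pics/'+name,cv2.cvtColor(c['frame'],cv2.COLOR_RGB2BGR))
def ray(c,uv):
    p=cv2.undistortPoints(np.array([[uv]],float),c['mtx'],c['D'])[0,0]
    R=np.array(c['R']);t=np.array(c['t'])
    d=R.T@np.array([p[0],p[1],1.]); return -R.T@t,d/np.linalg.norm(d)
def onplane(c,uv,z):
    o,d=ray(c,uv); return o+d*(z-o[2])/d[2]
def proj(c,X):
    return cv2.projectPoints(np.array(X,float).reshape(-1,3),cv2.Rodrigues(np.array(c['R']))[0],np.array(c['t'],float),c['mtx'],c['D'])[0][:,0]
def tri(c1,u1,c2,u2):
    o1,d1=ray(c1,u1);o2,d2=ray(c2,u2)
    s=np.linalg.lstsq(np.c_[d1,-d2],o2-o1,rcond=None)[0]
    a=o1+d1*s[0];b=o2+d2*s[1]; return (a+b)/2,np.linalg.norm(a-b)
E
python3 - <<'E'
from h import *
for n in('top','side'):
    c=cam(n);save(c,n+'0.png');print(n,-np.array(c['R']).T@c['t'])
o=r.get_obs();print(o['time_s'],o['position'],o['eef_rot'])
E
```

```text
top [ 0.31552992 -0.07182288  1.46919497]
side [-0.11401999 -1.44134191  1.0832415 ]
0.1 [ 0.13256543 -0.5589779   0.18761837] [-3.11875801e+00 -3.64590508e-01 -4.06521685e-05]
```

View pics/top0.png

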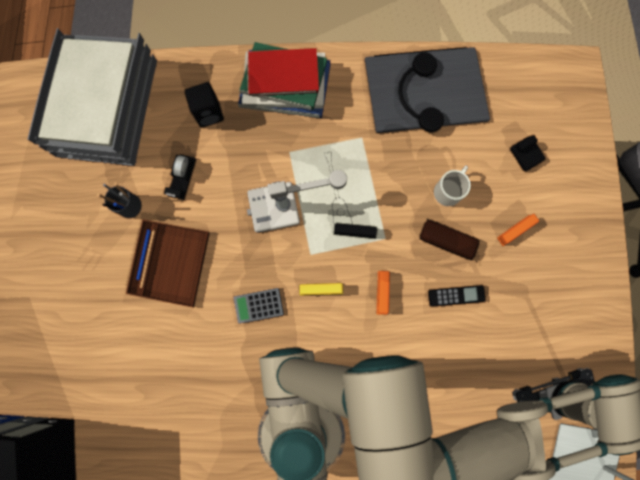

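View pics/side0.png

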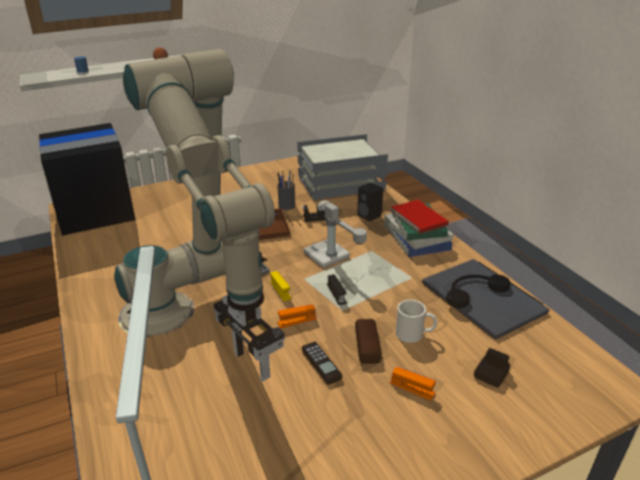

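Top view: black stapler on the sheet at (356,231). Look-alikes are orange (384,292), orange (519,229), yellow (321,289), phone (457,295), glasses case (450,239) and tape dispenser (180,177). I choose the black one on the sheet. The camera grip is at about (280,190), the sheet around (337,195), and the tray at (168,263).

```bash
python3 - <<'E'
from h import *
c=cam('top');s=cam('side')
f=cv2.cvtColor(c['frame'],cv2.COLOR_RGB2BGR);g=cv2.cvtColor(s['frame'],cv2.COLOR_RGB2BGR)
a=cv2.resize(f[130:310,120:400],None,fx=2.85,fy=2.85,interpolation=cv2.INTER_CUBIC)
cv2.imwrite('pics/ct.png',a)
b=cv2.resize(g[185:315,250:430],None,fx=4.4,fy=4.4,interpolation=cv2.INTER_CUBIC)
cv2.imwrite('pics/cs.png',b)
hsv=cv2.cvtColor(f,cv2.COLOR_BGR2HSV)
m=((hsv[...,2]<60)).astype(np.uint8); k=np.zeros_like(m);k[215:245,325:392]=1;m&=k
cn=max(cv2.findContours(m,0,2)[0],key=cv2.contourArea);print('stapler',cv2.minAreaRect(cn))
m=((hsv[...,1]<60)&(hsv[...,2]>150)).astype(np.uint8);k[:]=0;k[130:260,235:395]=1;m&=k
cn=max(cv2.findContours(m,0,2)[0],key=cv2.contourArea);print('white',cv2.minAreaRect(cn))
m=((hsv[...,2]<125)&(hsv[...,1]>60)).astype(np.uint8);k[:]=0;k[210:315,115:220]=1;m&=k
cn=max(cv2.findContours(m,0,2)[0],key=cv2.contourArea);print('tray',cv2.boxPoints(cv2.minAreaRect(cn)))
E
```

```text
stapler ((355.32177734375, 230.28216552734375), (41.49304962158203, 10.845905303955078), 5.710592269897461)
white ((332.610107421875, 176.34921264648438), (64.77936553955078, 75.15311431884766), 78.40782928466797)
tray [[100.08923 288.684  ]
 [117.48773 199.20593]
 [218.93011 218.93085]
 [201.53162 308.4089 ]]
```

View pics/ct.png

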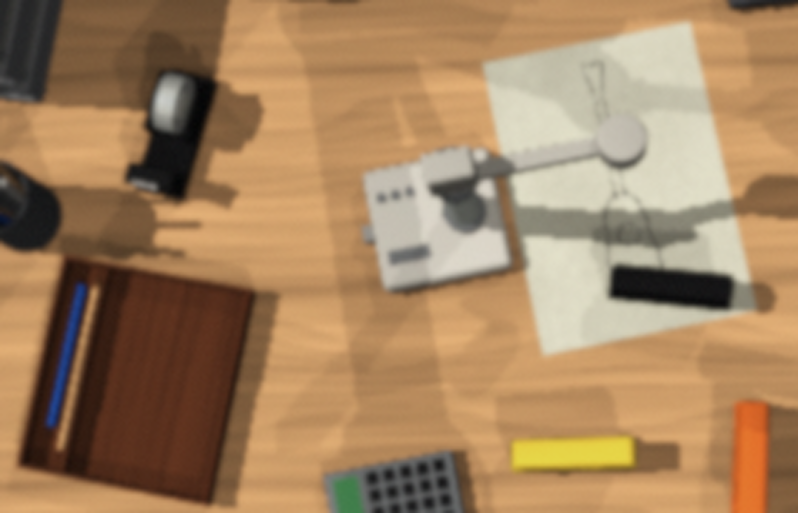

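View pics/cs.png

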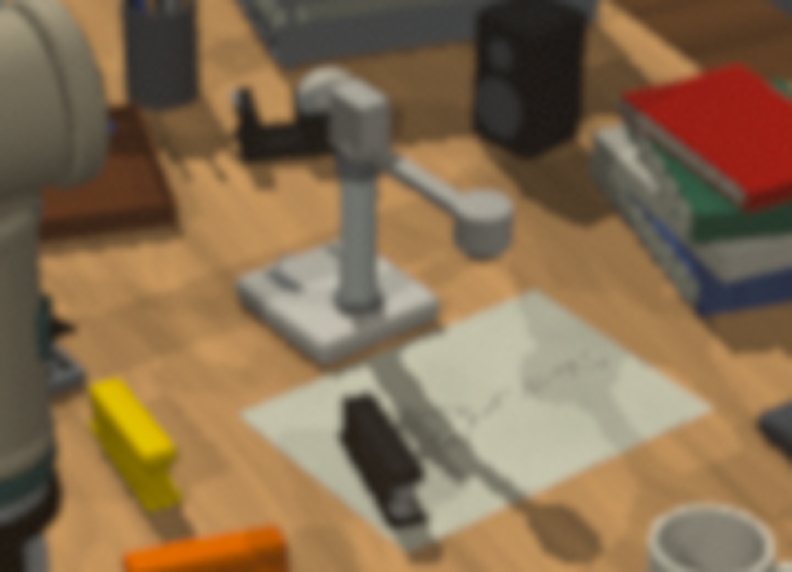

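The crop confirms the black stapler on the sheet at crop (670,286). In the same crop the grip top is around (450,168), the lens head at (622,140), and the tray has its slot on the left. Now for the positions.

```bash
cat >> h.py <<'E'
def T(p): return (120+(p[0]+.5)/2.85-.5,130+(p[1]+.5)/2.85-.5)
def S(p): return (250+(p[0]+.5)/4.4-.5,185+(p[1]+.5)/4.4-.5)
def fit(loc,W):
    loc=np.array(loc,float);W=np.array(W)[:,:2];A=loc-loc.mean(0);B=W-W.mean(0)
    th=np.arctan2((A[:,0]*B[:,1]-A[:,1]*B[:,0]).sum(),(A*B).sum())
    R=np.array([[np.cos(th),-np.sin(th)],[np.sin(th),np.cos(th)]]);t=W.mean(0)-R@loc.mean(0)
    return t,th,np.abs(W-(loc@R.T+t)).max(),R
E
python3 - <<'E'
from h import *
c=cam('top');s=cam('side')
sh=[onplane(c,T(p),0) for p in[(485,62),(690,22),(752,308),(543,355)]]
L=[(-45,-149),(-255,-149),(-255,149),(-45,149)]
L=np.array(L)/1000
t,th,e,R=fit(L,sh);print('doc sheet top',t,np.degrees(th),e)
ss=[onplane(s,S(p),0) for p in[(537,290),(712,408),(412,552),(242,412)]]
L2=L[[0,1,2,3]]
print('sheet side',np.round(ss,3).tolist(),'top',np.round(sh,3).tolist())
for k in range(4):
    q=fit(np.roll(L,k,0),ss); print(k,q[0],np.degrees(q[1]),q[2])
tr=[onplane(c,T(p),.024) for p in[(66,258),(255,290),(210,503),(20,466)]]
Lt=np.array([(105,95),(105,-95),(-105,-95),(-105,95)])/1000
tt,tth,te,tR=fit(Lt,tr);print('tray',tt,np.degrees(tth),te,'spot',tt+tR@[0,-.0215])
def D(p): return (np.r_[t+R@np.array(p[:2]),p[2]])
for n,cc,un in(('top',c,lambda u:((np.array(u)-[120,130]+.5)*2.85-.5)),('side',s,lambda u:((np.array(u)-[250,185]+.5)*4.4-.5))):
    print(n,'grip top corners',np.round(un(proj(cc,[D((x,y,.211)) for x,y in((.022,-.014),(-.022,-.014),(-.022,.014),(.022,.014))]))).tolist(),'lens top',un(proj(cc,[D((-.15,0,.185))])), 'base',np.round(un(proj(cc,[D((x,y,.022)) for x,y in((.091,-.06),(-.035,-.06),(-.035,.06),(.091,.06))]))).tolist())
# stapler
p=[onplane(c,T(q),.05) for q in[(612,268),(731,274),(729,306),(611,298)]]
p=np.array(p);print('stapler c',p.mean(0),'dir',np.degrees(np.arctan2(*( (p[1]+p[2]-p[0]-p[3])[[1,0]]))),np.linalg.norm(p[1]-p[0]),np.linalg.norm(p[1]-p[2]))
gc=D((0,0,.186));l=D((-.15,0,.168));print('grip',gc,'lens',l)
for P in(np.r_[p.mean(0)[:2],.047],):print(S,proj(s,[P]),((proj(s,[P])-[250,185]+.5)*4.4))
E
```

```text
doc sheet top [0.62675332 0.03751497] 100.24250873452453 0.003242325859311057
sheet side [[0.783, 0.023, 0.0], [0.819, -0.182, 0.0], [0.531, -0.238, 0.0], [0.493, -0.03, 0.0]] top [[0.78, 0.018, 0.0], [0.818, -0.187, 0.0], [0.528, -0.237, 0.0], [0.487, -0.035, 0.0]]
0 [0.62915405 0.04077552] 100.51331648986475 0.003044988128241277
1 [ 0.80404545 -0.07955269] 10.429435517476707 0.05207325333133875
2 [ 0.68389327 -0.25418823] -79.48668351013526 0.003044988128241277
3 [ 0.50900187 -0.13386002] -169.5705644825233 0.052073253331338776
tray [0.47024711 0.35313576] -11.33774198217866 0.0032058533006124046 spot [0.46602039 0.33205532]
top grip top corners [[418.0, 152.0], [470.0, 141.0], [476.0, 173.0], [424.0, 184.0]] lens top [[621.69215902 135.48466418]] base [[361.0, 169.0], [489.0, 143.0], [512.0, 263.0], [383.0, 289.0]]
side grip top corners [[359.0, 79.0], [393.0, 100.0], [364.0, 111.0], [329.0, 89.0]] lens top [[484.73955051 204.6340352 ]] base [[352.0, 234.0], [446.0, 299.0], [325.0, 348.0], [234.0, 279.0]]
stapler c [ 0.54307198 -0.15600181  0.05      ] dir -94.71853312614996 0.11127712369928153 0.03029553403069119
grip [0.62675332 0.03751497 0.186     ] lens [ 0.65342555 -0.11009463  0.168     ]
<function S at 0x7f32fbfc11c0> [[334.92459265 282.83412898]] [[375.86820765 432.67016749]]
```

Request:
drive_tool --rows '[[[0.8, 0.7, 0.3, 0, 0, 0.24], [0.8, 0.7, 0.3, 0, 0, 0.24], [0.8, 0.7, 0.3, 0, 0, 0.24]]]' --gripper 1

```text
time_s: 0.68
position: [0.2147, -0.4881, 0.2198]
eef_rot: [3.047, 0.758, 0.002]
contact_force: [-0.9, 0.4, -0.2]
opening: 1.001
gripper_force: 0.0
```

Request:
drive_tool --rows '[[[0.8, 0.7, 0, 0, 0, 0.24], [0.8, 0.7, 0, 0, 0, 0.24], [0.8, 0.7, 0, 0, 0, 0.24]]]'

```text
time_s: 1.05
position: [0.2937, -0.4183, 0.2182]
eef_rot: [-2.93, -1.133, -0.0]
contact_force: [-0.3, -0.3, 0.1]
opening: 0.996
gripper_force: 0.0
```

Request:
drive_tool --rows '[[[0.8, 0.7, 0, 0, 0, 0.24], [0.8, 0.7, 0, 0, 0, 0.24], [0.8, 0.7, 0, 0, 0, 0.24]]]'

```text
time_s: 1.42
position: [0.3733, -0.3494, 0.2181]
eef_rot: [2.766, 1.49, -0.001]
contact_force: [-0.6, -0.1, -0.1]
opening: 0.995
gripper_force: 0.0
```

Request:
drive_tool --rows '[[[0.8, 0.7, 0, 0, 0, 0.24], [0.8, 0.7, 0, 0, 0, 0.24], [0.8, 0.7, 0, 0, 0, 0.24]]]'

```text
time_s: 1.8
position: [0.4532, -0.2801, 0.218]
eef_rot: [2.558, 1.824, -0.001]
contact_force: [0.4, -0.9, 0.3]
opening: 0.998
gripper_force: 0.0
```

Request:
drive_tool --rows '[[[0.8, 0.7, 0, 0, 0, 0.24], [0.8, 0.7, 0, 0, 0, 0.24], [0.8, 0.7, 0, 0, 0, 0.24], [0.8, 0.7, 0, 0, 0, 0.24]]]'

```text
time_s: 2.3
position: [0.5313, -0.2117, 0.218]
eef_rot: [-2.313, -2.126, 0.003]
contact_force: [-0.3, -0.5, -0.5]
opening: 1.0
gripper_force: 0.0
```

```bash
cat >> h.py <<'E'
def wrist():
    o=r.get_obs();c=r.read_camera('wrist')
    A=np.eye(4);A[:3,:3]=cv2.Rodrigues(np.array(o['eef_rot'],float))[0];A[:3,3]=o['position']
    M=np.linalg.inv(A@np.array(c['tool_from_camera']));c['R']=M[:3,:3];c['t']=M[:3,3];return c
E
python3 - <<'E'
from h import *
import pickle
w=wrist();save(w,'w1.png');pickle.dump(w,open('w1.pkl','wb'))
print(-w['R'].T@w['t'],w['R'][2])
print(proj(w,[[.543,-.156,.05],[.653,-.11,.142],[.627,.0375,.211]]))
E
```

```text
[ 0.53768135 -0.13651315  0.41551123] [-0.02402281 -0.26347107 -0.96436814]
[[ 335.67426649  160.31229149]
 [ 499.09419952   82.47422897]
 [ 519.1962221  -340.82452486]]
```

View pics/w1.png

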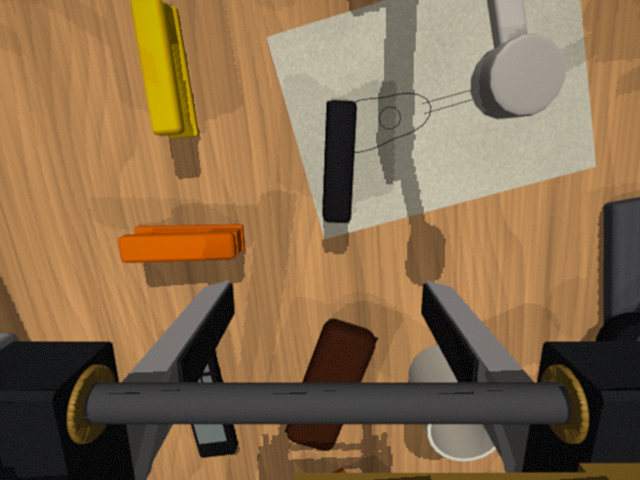

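Wrist view: the stapler's black top spans (328,100) to (351,221), the lens head is at (520,75), and the orange stapler at (180,243) is a decoy.

```bash
python3 - <<'E'
from h import *
import pickle
w=pickle.load(open('w1.pkl','rb'))
g=cv2.cvtColor(w['frame'],cv2.COLOR_RGB2GRAY);m=(g<50).astype(np.uint8);k=np.zeros_like(m);k[90:232,310:370]=1;m&=k
cn=max(cv2.findContours(m,0,2)[0],key=cv2.contourArea)
b=cv2.boxPoints(cv2.minAreaRect(cn));P=np.array([onplane(w,q,.05) for q in b]);print(b.round(),P.round(4),P.mean(0))
e=[np.linalg.norm(P[i]-P[(i+1)%4]) for i in range(4)];print(e)
i=int(np.argmax(e[:2]));d=P[i+1]-P[i];print(np.degrees(np.arctan2(d[1],d[0])))
sc=[onplane(w,p,0) for p in[(267,38),(596,165),(322,237),(582,0)]];print(np.round(sc,4))
# lens bottom rim center approx
print(onplane(w,(527,74),.185),onplane(w,(510,80),.151))
E
```

```text
[[322. 221.]
 [327. 100.]
 [356. 101.]
 [351. 223.]] [[ 0.5254 -0.2126  0.05  ]
 [ 0.5392 -0.103   0.05  ]
 [ 0.5649 -0.1061  0.05  ]
 [ 0.5533 -0.216   0.05  ]] [ 0.54569985 -0.15942543  0.05      ]
[np.float64(0.11043591778917453), np.float64(0.025919045100698604), np.float64(0.1105176561088067), np.float64(0.028110872254225)]
82.82497068717967
[[ 0.4861 -0.0367  0.    ]
 [ 0.8177 -0.1864 -0.    ]
 [ 0.5221 -0.2405  0.    ]
 [ 0.7893 -0.0292  0.    ]]
[ 0.65011255 -0.11106039  0.185     ] [ 0.65608203 -0.10997332  0.151     ]
```

Request:
drive_tool --rows '[[[0.14, 0.54, 0, 0.25, -0.025, -0.02], [0.14, 0.54, 0, 0.25, -0.025, -0.02], [0.14, 0.54, -0.5, 0.25, -0.025, -0.02], [0.14, 0.54, -0.9, 0.25, -0.025, -0.02], [0.14, 0.54, -0.9, 0.25, -0.025, -0.02], [0.14, 0.54, -0.9, 0.25, -0.025, -0.02]]]'

```text
time_s: 3.1
position: [0.5471, -0.1569, 0.1299]
eef_rot: [-2.195, -1.978, -0.293]
contact_force: [1.4, -0.1, 0.6]
opening: 1.001
gripper_force: 0.0
```

```bash
python3 - <<'E'
from h import *
o=r.get_obs();R=cv2.Rodrigues(np.array(o['eef_rot']))[0];print(o['position'],R)
s=cam('side');print(s['frame'][0,0]);f=cv2.cvtColor(s['frame'],cv2.COLOR_RGB2BGR)
cv2.imwrite('pics/s2.png',cv2.resize(f[150:330,230:450],None,fx=3,fy=3,interpolation=cv2.INTER_CUBIC))
E
```

```text
[ 0.54706889 -0.15690456  0.12989412] [[ 0.09950083  0.99455801  0.03088601]
 [ 0.96072011 -0.10410451  0.25725305]
 [ 0.25906845  0.00407591 -0.96585036]]
[152 143 131]
```

View pics/s2.png

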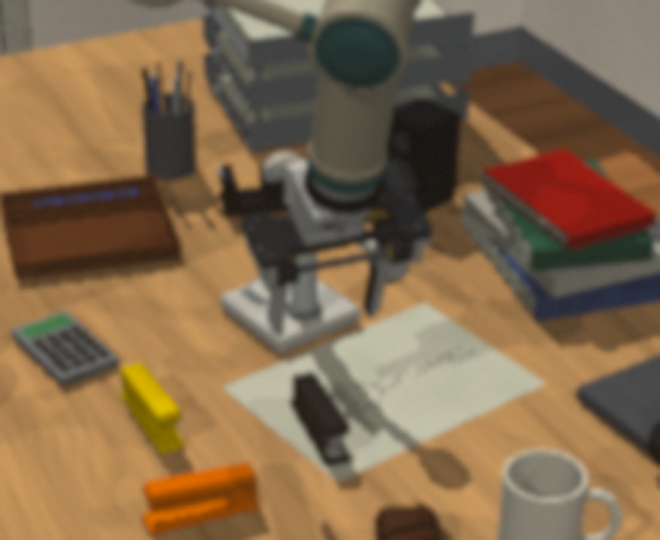

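The side view shows the gripper leaning as intended, clear of the lens head, above the stapler at (318,415). Descending next.

Request:
drive_tool --rows '[[[-0.02, -0.01, -0.3, 0, 0, 0], [-0.02, -0.01, -0.6, 0, 0, 0], [-0.02, -0.01, -0.8, 0, 0, 0], [-0.02, -0.01, -0.94, 0, 0, 0], [-0.02, -0.01, -0.94, 0, 0, 0]]]'

```text
time_s: 3.78
position: [0.5449, -0.1567, 0.0347]
eef_rot: [-2.192, -1.978, -0.292]
contact_force: [0.8, -0.3, -0.9]
opening: 0.997
gripper_force: 0.0
```

Request:
drive_tool --rows '[[[0, 0, 0, 0, 0, 0], [0, 0, 0, 0, 0, 0], [0, 0, 0, 0, 0, 0], [0, 0, 0, 0, 0, 0], [0, 0, 0, 0, 0, 0], [0, 0, 0, 0, 0, 0], [0, 0, 0, 0, 0, 0], [0, 0, 0, 0, 0, 0]]]' --gripper 0

```text
time_s: 4.78
position: [0.5446, -0.1565, 0.0344]
eef_rot: [-2.192, -1.978, -0.292]
contact_force: [0.3, 0.1, 0.8]
opening: 0.186
gripper_force: 0.0
```

```bash
python3 - <<'E'
from h import *
o=r.get_obs();print(o['opening'],o['gripper_force'])
w=wrist();save(w,'w2.png')
E
```

```text
0.185579550261019 0.0
```

View pics/w2.png

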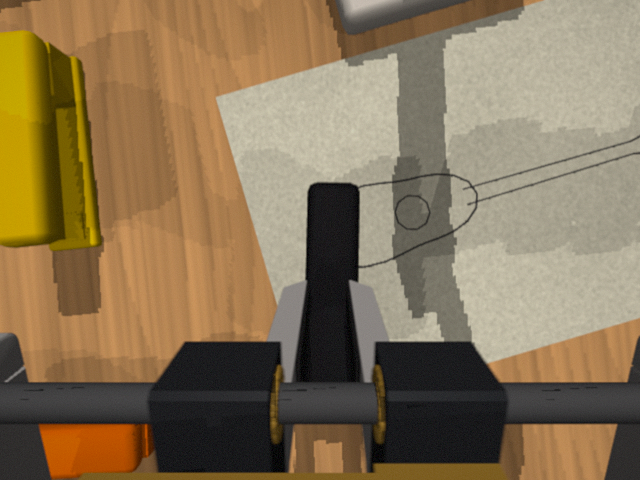

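The fingers flank the black stapler at (333,330), almost touching it. I'll allow more closing time.

Request:
drive_tool --rows '[[[0, 0, 0, 0, 0, 0], [0, 0, 0, 0, 0, 0], [0, 0, 0, 0, 0, 0], [0, 0, 0, 0, 0, 0]]]' --gripper 0

```text
time_s: 5.32
position: [0.5447, -0.1565, 0.0344]
eef_rot: [-2.192, -1.978, -0.292]
contact_force: [0.6, -1.3, 0.5]
opening: 0.006
gripper_force: 0.0
```

```bash
python3 - <<'E'
from h import *
o=r.get_obs();print(r.tip_reach,o['position'])
w=wrist();R=cv2.Rodrigues(np.array(o['eef_rot']))[0];p=np.array(o['position'])
tip=p+R[:,2]*.014
print('tcp',proj(w,[p,tip,[.5447,-.159,.05],[.5392,-.103,.05],[.5649,-.1061,.05]]))
s=cam('side');f=cv2.cvtColor(s['frame'],cv2.COLOR_RGB2BGR)
a=cv2.resize(f[220:330,270:400],None,fx=4,fy=4,interpolation=cv2.INTER_CUBIC)
wf=cv2.cvtColor(w['frame'],cv2.COLOR_RGB2BGR)[150:410,200:480]
b=np.zeros((440,280,3),np.uint8);b[:260]=wf
cv2.imwrite('pics/m3.png',np.hstack([a,b]))
print(proj(s,[p,tip]))
E
```

```text
0.014 [ 0.54465219 -0.15651559  0.03440454]
tcp [[327.93306584 282.96057878]
 [327.91213378 274.33179006]
 [328.62354317 290.97474497]
 [306.46777161 181.98881201]
 [357.63651014 182.89742182]]
[[335.40440748 286.00479586]
 [334.96909538 288.78999691]]
```

View pics/m3.png

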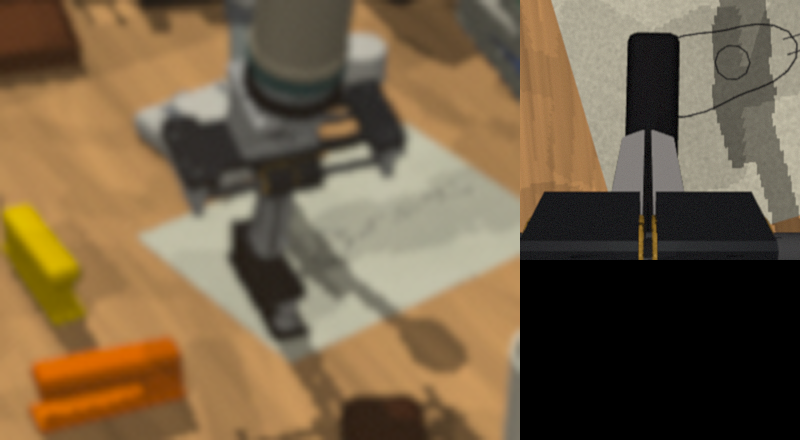

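```bash
python3 - <<'E'
from h import *
o=r.get_obs();w=wrist();s=cam('side');t=cam('top')
print(tri(w,(328,280),s,(337,282.5)))
R=cv2.Rodrigues(np.array(o['eef_rot']))[0];p=np.array(o['position'])
for d in(-.03,-.02,-.01,0,.014):
    X=p+R[:,2]*d;print(d,X,proj(w,[X])[0],proj(s,[X])[0],(proj(s,[X])[0]-[270,220])*4)
f=cv2.cvtColor(s['frame'],cv2.COLOR_RGB2BGR)
a=cv2.resize(f[255:315,310:370],None,fx=8,fy=8,interpolation=cv2.INTER_LANCZOS4)
wf=cv2.resize(cv2.cvtColor(w['frame'],cv2.COLOR_RGB2BGR)[250:350,280:380],None,fx=3,fy=4.8)
wf=np.clip(wf.astype(float)*2.5,0,255).astype(np.uint8); a=np.clip(a.astype(float)*1.8,0,255).astype(np.uint8)
cv2.imwrite('pics/m4.png',np.hstack([a,wf]))
E
```

```text
(array([ 0.54760442, -0.15510642,  0.04620515]), np.float64(0.005935038543006155))
-0.03 [ 0.54379778 -0.16427621  0.06336174] [327.98838002 305.76573076] [336.35654764 279.93138276] [265.42619058 239.72553102]
-0.02 [ 0.5440847  -0.16169137  0.05370585] [327.96808535 297.39834681] [336.03748036 281.97353635] [264.14992143 247.89414539]
-0.01 [ 0.54437163 -0.15910653  0.04404995] [327.94973576 289.83332352] [335.72098039 283.99899757] [262.88392155 255.99599027]
0 [ 0.54465855 -0.15652169  0.03439406] [327.93306452 282.96057863] [335.40701853 286.00795958] [261.62807413 264.0318383 ]
0.014 [ 0.54506024 -0.15290291  0.02087581] [327.91213253 274.33178992] [334.97168124 288.79314965] [259.88672494 275.17259858]
```

View pics/m4.png

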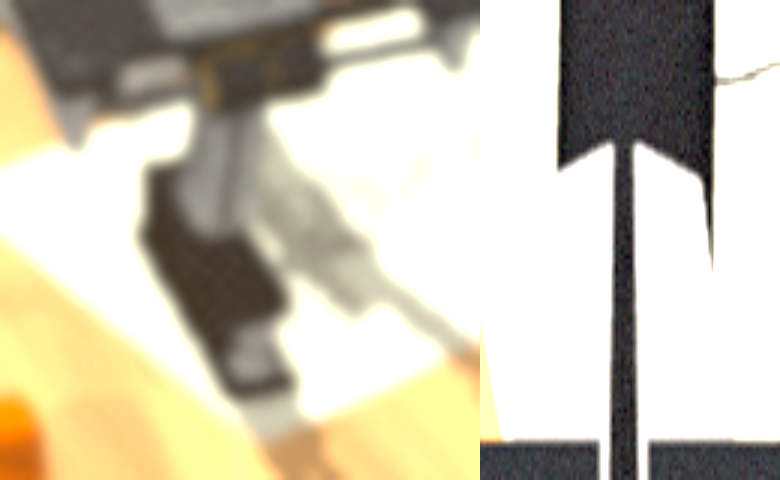

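```bash
python3 - <<'E'
from h import *
import pickle
w=pickle.load(open('w1.pkl','rb'));print(w['mtx'][0,0],w['D'])
M=np.array(w['tool_from_camera']);print(M.round(4))
for q in [(232,283),(422,283)]:
    p=cv2.undistortPoints(np.array([[q]],float),w['mtx'],w['D'])[0,0];d=M[:3,:3]@[p[0],p[1],1];o=M[:3,3]
    for y in(.047,-.047):
        k=(y-o[1])/d[1]
        if k>0: print(q,o+k*d)
E
```

```text
385.5631413099771 [-0.00307317  0.          0.          0.          0.        ]
[[ 1.000e-04 -9.647e-01 -2.632e-01  7.520e-02]
 [ 1.000e+00  2.000e-04 -3.000e-04 -2.000e-04]
 [ 4.000e-04 -2.632e-01  9.647e-01 -1.976e-01]
 [ 0.000e+00  0.000e+00  0.000e+00  1.000e+00]]
(232, 283) [ 0.007521   -0.047      -0.02046163]
(422, 283) [ 0.00608172  0.047      -0.01663026]
```

The wrist picture puts the fingertips at about -16 mm along tool z, not +14 mm. That fits them closing just above the stapler with no contact. So I'll reopen, go about 30 mm further along the tool axis in small steps, and watch the force.

Request:
drive_tool --rows '[[[0, 0, 0.1, 0, 0, 0], [0, 0, 0.1, 0, 0, 0], [0, 0, 0.1, 0, 0, 0], [0, 0, 0.1, 0, 0, 0], [0, 0, 0.1, 0, 0, 0], [0, 0, 0.1, 0, 0, 0], [0, 0, 0.1, 0, 0, 0], [0, 0, 0.1, 0, 0, 0]]]' --gripper 0.8

```text
time_s: 6.58
position: [0.5446, -0.1565, 0.0444]
eef_rot: [-2.192, -1.978, -0.292]
contact_force: [-0.8, -0.0, -0.4]
opening: 0.795
gripper_force: 0.0
```

Request:
drive_tool --rows '[[[0, 0.02, -0.1, 0, 0, 0], [0, 0.04, -0.2, 0, 0, 0], [0, 0.05, -0.25, 0, 0, 0], [0, 0.05, -0.25, 0, 0, 0]]]'

```text
time_s: 7.08
position: [0.5442, -0.1511, 0.0187]
eef_rot: [-2.191, -1.977, -0.291]
contact_force: [0.5, -0.6, 0.5]
opening: 0.801
gripper_force: 0.0
```

Request:
drive_tool --rows '[[[0, 0.01, -0.03, 0, 0, 0], [0, 0.015, -0.05, 0, 0, 0], [0, 0.02, -0.07, 0, 0, 0], [0, 0.02, -0.07, 0, 0, 0]]]'

```text
time_s: 7.58
position: [0.5446, -0.1495, 0.0123]
eef_rot: [-2.192, -1.978, -0.292]
contact_force: [-0.1, -0.1, -0.8]
opening: 0.799
gripper_force: 0.0
```

Request:
drive_tool --rows '[[[0, 0.01, -0.04, 0, 0, 0], [0, 0.02, -0.07, 0, 0, 0], [0, 0.02, -0.07, 0, 0, 0]]]'

```text
time_s: 7.95
position: [0.5444, -0.1473, 0.005]
eef_rot: [-2.192, -1.978, -0.292]
contact_force: [-0.2, 0.1, 0.0]
opening: 0.798
gripper_force: 0.0
```

Request:
drive_tool --rows '[[[0, 0, 0, 0, 0, 0], [0, 0, 0, 0, 0, 0], [0, 0, 0, 0, 0, 0], [0, 0, 0, 0, 0, 0], [0, 0, 0, 0, 0, 0], [0, 0, 0, 0, 0, 0], [0, 0, 0, 0, 0, 0], [0, 0, 0, 0, 0, 0]]]' --gripper 0

```text
time_s: 8.95
position: [0.5455, -0.1479, 0.0057]
eef_rot: [-2.193, -1.979, -0.293]
contact_force: [2.8, 0.3, 2.7]
opening: 0.299
gripper_force: 29.9
```

Request:
drive_tool --rows '[[[0, 0, 0.1, 0, 0, 0], [0, 0, 0.4, 0, 0, 0], [0, 0, 0.8, 0, 0, 0], [0, 0, 1, 0, 0, 0], [0, 0, 1, 0, 0, 0]]]'

```text
time_s: 9.57
position: [0.5444, -0.1478, 0.1065]
eef_rot: [-2.193, -1.98, -0.292]
contact_force: [0.6, -0.1, -3.1]
opening: 0.294
gripper_force: 29.9
```

Request:
drive_tool --rows '[[[-0.4, 0.1, 0.2, 0, 0, 0], [-0.8, 0.3, 0.2, 0, 0, 0.15], [-0.9, 0.6, 0.2, 0, 0, 0.3], [-0.9, 0.6, 0.2, 0, 0, 0.3]]]'

```text
time_s: 10.07
position: [0.4523, -0.0853, 0.1242]
eef_rot: [-1.836, -2.276, -0.244]
contact_force: [0.4, -0.4, -2.8]
opening: 0.295
gripper_force: 29.9
```

Request:
drive_tool --rows '[[[0, 0.4, 0, 0, 0, 0.1], [0, 0.8, 0, 0, 0, 0.2], [0, 1, 0, 0, 0, 0.3]]]'

```text
time_s: 10.45
position: [0.4539, 0.0134, 0.1244]
eef_rot: [-1.447, -2.52, -0.193]
contact_force: [0.9, 0.7, -2.5]
opening: 0.297
gripper_force: 29.9
```

Request:
drive_tool --rows '[[[0, 0.4, 0, 0, 0, 0.1], [0, 0.8, 0, 0, 0, 0.2], [0, 1, 0, 0, 0, 0.3]]]'

```text
time_s: 10.82
position: [0.4543, 0.1135, 0.1243]
eef_rot: [-1.029, -2.702, -0.138]
contact_force: [-0.3, -0.8, -2.6]
opening: 0.3
gripper_force: 29.9
```

Request:
drive_tool --rows '[[[0, 0.4, 0, 0, 0, 0.1], [0, 0.8, 0, 0, 0, 0.2], [0, 1, 0, 0, 0, 0.3]]]'

```text
time_s: 11.2
position: [0.4546, 0.2135, 0.1241]
eef_rot: [-0.592, -2.821, -0.08]
contact_force: [0.0, 0.5, -2.9]
opening: 0.297
gripper_force: 29.9
```

Request:
drive_tool --rows '[[[0, 0.4, 0, 0, 0, 0.1], [0, 0.8, 0, 0, 0, 0.2], [0, 1, 0, 0, 0, 0.21], [0, 1, 0, 0, 0, 0.21], [0, 1, 0, 0, 0, 0.21]]]'

```text
time_s: 11.82
position: [0.4546, 0.3108, 0.1249]
eef_rot: [-0.285, -2.865, -0.038]
contact_force: [-0.6, -0.2, -3.2]
opening: 0.294
gripper_force: 29.9
```

```bash
python3 - <<'E'
from h import *
o=r.get_obs();print(o['position'],cv2.Rodrigues(np.array(o['eef_rot']))[0].round(3),o['q'])
t=cam('top');s=cam('side')
a=cv2.resize(cv2.cvtColor(t['frame'],cv2.COLOR_RGB2BGR)[160:360,60:320],None,fx=1.5,fy=1.5)
b=cv2.resize(cv2.cvtColor(s['frame'],cv2.COLOR_RGB2BGR)[120:320,220:420],None,fx=1.9,fy=1.5)
cv2.imwrite('pics/p5.png',np.hstack([a,b]))
E
```

```text
[0.45460857 0.3108192  0.12491637] [[-0.946  0.197 -0.255]
 [ 0.19   0.98   0.051]
 [ 0.261  0.    -0.965]] [ 0.36808164  0.40574833  1.504307    0.14133846  1.4565035  -1.03614934]
```

View pics/p5.png

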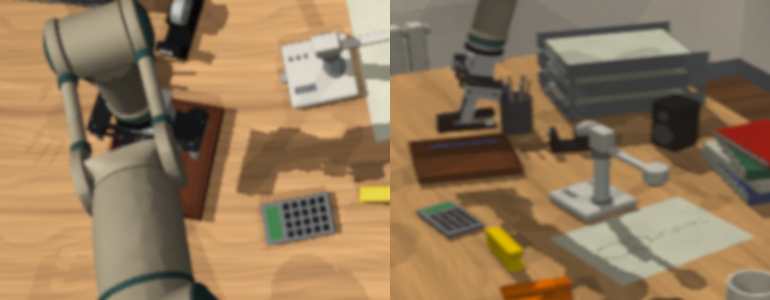

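The side crop shows the black stapler held level over the tray at (468,120). Lowering it next.

Request:
drive_tool --rows '[[[0.02, 0.23, -0.2, 0, 0, 0], [0.02, 0.23, -0.5, 0, 0, 0], [0.02, 0.23, -0.8, 0, 0, 0], [0.02, 0.23, -1, 0, 0, 0], [0.02, 0.23, -1, 0, 0, 0]]]'

```text
time_s: 12.55
position: [0.4551, 0.3352, 0.0231]
eef_rot: [-0.284, -2.862, -0.038]
contact_force: [-0.1, -0.5, -3.4]
opening: 0.296
gripper_force: 29.9
```

Request:
drive_tool --rows '[[[0, 0, -0.05, 0, 0, 0], [0, 0, -0.09, 0, 0, 0], [0, 0, -0.12, 0, 0, 0], [0, 0, -0.13, 0, 0, 0], [0, 0, -0.13, 0, 0, 0]]]'

```text
time_s: 13.18
position: [0.4567, 0.3355, 0.0125]
eef_rot: [-0.283, -2.866, -0.041]
contact_force: [-0.8, 0.3, -2.0]
opening: 0.297
gripper_force: 29.9
```

Request:
drive_tool --rows '[[[0, 0, -0.01, 0, 0, 0], [0, 0, -0.02, 0, 0, 0], [0, 0, -0.02, 0, 0, 0]]]'

```text
time_s: 13.55
position: [0.4566, 0.3354, 0.0103]
eef_rot: [-0.283, -2.866, -0.04]
contact_force: [-0.5, 0.1, -3.1]
opening: 0.298
gripper_force: 29.9
```

Request:
drive_tool --rows '[[[0, 0, -0.01, 0, 0, 0], [0, 0, -0.02, 0, 0, 0], [0, 0, -0.02, 0, 0, 0]]]'

```text
time_s: 13.92
position: [0.4568, 0.3356, 0.0097]
eef_rot: [-0.283, -2.866, -0.041]
contact_force: [1.3, -0.1, 4.7]
opening: 0.297
gripper_force: 29.9
```

Request:
drive_tool --rows '[[[0, 0, 0, 0, 0, 0], [0, 0, 0, 0, 0, 0], [0, 0, 0, 0, 0, 0], [0, 0, 0, 0, 0, 0]]]' --gripper 0.65

```text
time_s: 14.42
position: [0.4566, 0.3354, 0.0083]
eef_rot: [-0.283, -2.866, -0.04]
contact_force: [-0.1, 0.3, 0.5]
opening: 0.641
gripper_force: 0.0
```

Request:
drive_tool --rows '[[[0, 0, 0.2, 0, 0, 0], [0, 0, 0.6, 0, 0, 0], [0, 0, 1, 0, 0, 0], [0, 0, 1, 0, 0, 0]]]'

```text
time_s: 14.92
position: [0.4587, 0.3365, 0.1113]
eef_rot: [-0.282, -2.872, -0.046]
contact_force: [-0.3, -0.1, -0.5]
opening: 0.648
gripper_force: 0.0
```

Request:
drive_tool --rows '[[[0, 0, 0.6, 0, 0, 0], [0, 0, 1, 0, 0, 0], [0, -0.4, 1, 0, 0.13, 0], [0, -1, 1, 0, 0.25, 0], [0, -1, 1, 0, 0.25, 0]]]' --gripper 0.8

```text
time_s: 15.55
position: [0.4579, 0.2318, 0.2051]
eef_rot: [-0.275, -2.6, -0.0]
contact_force: [0.3, -0.1, -0.3]
opening: 0.802
gripper_force: 0.0
```

```bash
python3 - <<'E'
from h import *
o=r.get_obs();print(o['position'],cv2.Rodrigues(np.array(o['eef_rot']))[0].round(3),o['q'])
w=wrist();s=cam('side')
a=cv2.resize(cv2.cvtColor(w['frame'],cv2.COLOR_RGB2BGR),(400,300))
b=cv2.resize(cv2.cvtColor(s['frame'],cv2.COLOR_RGB2BGR)[160:280,220:380],(400,300))
cv2.imwrite('pics/p6.png',np.hstack([a,b]))
E
```

```text
[0.45792381 0.23180662 0.20513191] [[-0.844  0.195 -0.5  ]
 [ 0.195  0.979  0.053]
 [ 0.5   -0.053 -0.864]] [ 0.20738768  0.47658721  1.28486845  0.16355094  1.88210245 -1.14245383]
```

View pics/p6.png

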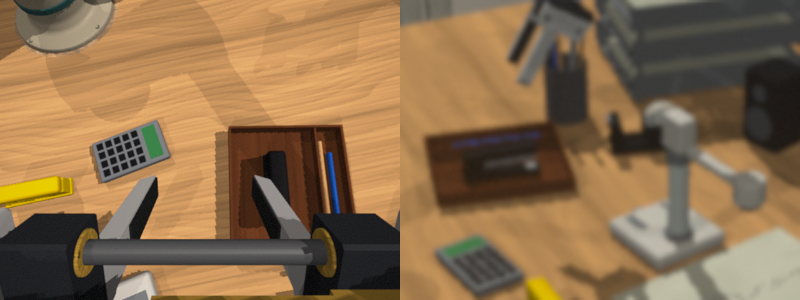

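The wrist view shows the stapler in the wide compartment at (277,178). In the side crop it stands flat at (500,165), with the pens untouched. I tilted the wrong way on leaving, so I'll correct that while moving above the camera grip.

Request:
drive_tool --rows '[[[0, 0, 0.65, 0, -0.17, 0], [0, 0, 0.65, 0, -0.34, 0], [0, 0, 0.65, 0.05, -0.5, 0], [0, 0, 0.65, 0.05, -0.5, 0]]]' --gripper 0.9

```text
time_s: 16.15
position: [0.4515, 0.2364, 0.2749]
eef_rot: [-0.271, -3.121, -0.163]
contact_force: [-0.1, 0.1, -0.3]
opening: 0.901
gripper_force: 0.0
```

Request:
drive_tool --rows '[[[0.2, -0.3, 0, 0, 0, -0.17], [0.4, -0.6, 0, 0, 0, -0.34], [0.6, -0.9, 0, 0, 0, -0.5], [0.8, -0.95, 0, 0, 0, -0.57], [0.8, -0.95, 0, 0, 0, -0.57]]]'

```text
time_s: 16.77
position: [0.5381, 0.141, 0.2726]
eef_rot: [1.174, 2.885, 0.156]
contact_force: [0.3, 0.0, 0.8]
opening: 0.897
gripper_force: 0.0
```

Request:
drive_tool --rows '[[[0.2, -0.3, 0, 0, 0, -0.17], [0.4, -0.6, 0, 0, 0, -0.34], [0.6, -0.9, 0, 0, 0, -0.5], [0.8, -0.95, 0, 0, 0, -0.57], [0.8, -0.95, 0, 0, 0, -0.57]]]'

```text
time_s: 17.4
position: [0.617, 0.0463, 0.2726]
eef_rot: [1.951, 2.393, 0.136]
contact_force: [0.6, -0.7, 0.3]
opening: 0.896
gripper_force: 0.0
```

```bash
python3 - <<'E'
from h import *
import pickle
o=r.get_obs();R=cv2.Rodrigues(np.array(o['eef_rot']))[0];print(o['position'],R.round(3))
w=wrist();pickle.dump(w,open('w7.pkl','wb'));save(w,'w7.png')
th=np.radians(10.35);G=np.array([[-np.sin(th),np.cos(th),0],[np.cos(th),np.sin(th),0],[0,0,-1]]).T
G=np.c_[[-np.sin(th),np.cos(th),0],[np.cos(th),np.sin(th),0],[0,0,-1]]
print(np.degrees(cv2.Rodrigues(G@R.T)[0].ravel())/60)
E
```

```text
[0.61702076 0.0463009  0.27258664] [[-0.202  0.975  0.095]
 [ 0.979  0.2    0.036]
 [ 0.016  0.1   -0.995]]
[-0.03328464  0.09107606 -0.02133358]
```

View pics/w7.png

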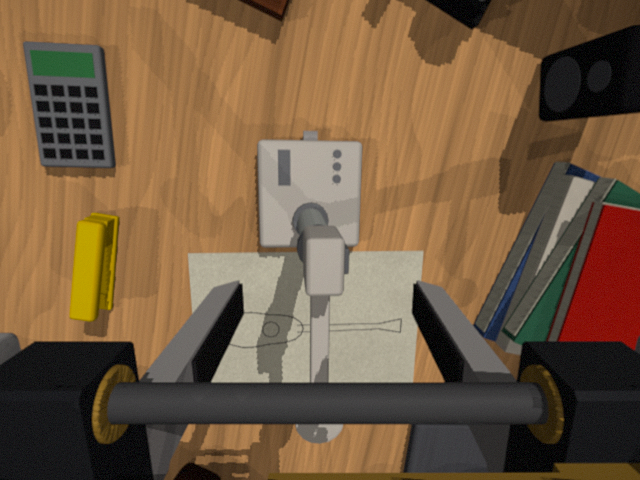

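The wrist view shows the grip's top face at (306–343, 228–293), the button at (347,260) on its right side, and the arm running down to the lens at (320,430).

```bash
python3 - <<'E'
from h import *
import pickle
w=pickle.load(open('w7.pkl','rb'))
f=w['frame'];hsv=cv2.cvtColor(f,cv2.COLOR_RGB2HSV);g=cv2.cvtColor(f,cv2.COLOR_RGB2GRAY)
print('row262',g[262,296:356].tolist());print('col324',g[215:305,324].tolist())
P=np.array([onplane(w,q,.211) for q in[(306,227),(342,227),(343,293),(308,294)]]);print(P.round(4),P.mean(0))
for a,b in((0,3),(1,2)):
    d=P[a]-P[b];print(np.degrees(np.arctan2(d[1],d[0])),np.linalg.norm(d))
print(np.linalg.norm(P[0]-P[1]),np.linalg.norm(P[2]-P[3]))
B=np.array([onplane(w,q,.022) for q in[(258,141),(361,141),(361,245),(260,246)]])
L=np.array([(.091,.06),(.091,-.06),(-.035,-.06),(-.035,.06)]);q=fit(L,B);print(q[0],np.degrees(q[1]),q[2])
S_=np.array([onplane(w,q,0) for q in[(189,254),(423,251)]]);q=fit([(-.045,.149),(-.045,-.149)],S_);print(q[0],np.degrees(q[1]),q[2])
E
```

```text
row262 [112, 109, 112, 113, 107, 107, 89, 71, 70, 84, 109, 132, 145, 152, 165, 168, 168, 170, 168, 168, 169, 167, 168, 168, 169, 169, 168, 171, 167, 167, 169, 168, 170, 168, 172, 170, 170, 166, 170, 171, 172, 169, 172, 167, 163, 154, 149, 129, 95, 83, 88, 86, 104, 156, 175, 181, 177, 173, 173, 173]
col324 [88, 88, 88, 91, 95, 100, 104, 109, 112, 109, 108, 110, 112, 114, 109, 111, 117, 115, 117, 118, 116, 112, 123, 141, 161, 167, 172, 168, 170, 169, 171, 170, 173, 167, 169, 172, 170, 171, 169, 171, 171, 167, 173, 169, 170, 169, 170, 167, 169, 169, 169, 170, 170, 169, 167, 171, 169, 168, 169, 169, 168, 166, 167, 168, 168, 165, 168, 168, 166, 168, 169, 165, 166, 169, 168, 169, 167, 165, 156, 136, 119, 107, 104, 106, 104, 105, 105, 106, 106, 103]
[[0.6044 0.0627 0.211 ]
 [0.6289 0.0672 0.211 ]
 [0.6398 0.0196 0.211 ]
 [0.615  0.0148 0.211 ]] [0.62200602 0.04105767 0.211     ]
102.47963932403127 0.049055258418827165
102.99170768218525 0.048777831151787826
0.02491238100891364 0.025339672439090688
[0.62395095 0.0368806 ] 101.35807870492447 0.00288431414271257
[0.62420101 0.0345326 ] 100.77583276111616 0.0009157272645289871
```

```bash
python3 - <<'E'
from h import *
import pickle
w=pickle.load(open('w7.pkl','rb'))
for q in [(325,266),(307,266),(343,266),(325,238),(325,294)]: print(onplane(w,q,.211).round(4))
E
```

```text
[0.6228 0.0375 0.211 ]
[0.6103 0.0353 0.211 ]
[0.6355 0.0396 0.211 ]
[0.6188 0.0574 0.211 ]
[0.6271 0.0168 0.211 ]
```

Request:
drive_tool --rows '[[[0.06, -0.09, 0, -0.033, 0.091, -0.017], [0.06, -0.09, -0.2, -0.033, 0.091, -0.017], [0.06, -0.09, -0.2, -0.033, 0.091, -0.017], [0.06, -0.09, -0.2, -0.033, 0.091, -0.017]]]'

```text
time_s: 17.95
position: [0.6221, 0.0371, 0.2542]
eef_rot: [2.007, 2.415, 0.002]
contact_force: [0.1, 0.0, -0.4]
opening: 0.903
gripper_force: 0.0
```

```bash
python3 - <<'E'
from h import *
o=r.get_obs();R=cv2.Rodrigues(np.array(o['eef_rot']))[0];print(o['position'],R.round(3))
w=wrist();g=cv2.cvtColor(w['frame'],cv2.COLOR_RGB2GRAY);save(w,'w8.png')
q=proj(w,[[.623,.0375,.211]])[0];print(q);v=int(q[1]);u=int(q[0])
print(v,g[v,u-40:u+40].tolist());print(u,g[v-50:v+50,u].tolist())
E
```

```text
[0.62206607 0.03713431 0.25418007] [[-0.183  0.983  0.002]
 [ 0.983  0.183 -0.   ]
 [-0.001  0.002 -1.   ]]
[329.76144632 258.7944067 ]
258 [168, 170, 172, 170, 172, 171, 169, 170, 170, 172, 173, 165, 135, 109, 107, 107, 106, 111, 109, 101, 93, 120, 136, 141, 156, 161, 164, 162, 162, 163, 163, 164, 164, 167, 167, 164, 163, 164, 168, 165, 167, 165, 166, 164, 166, 164, 164, 164, 164, 163, 166, 165, 168, 163, 166, 163, 166, 159, 151, 146, 137, 115, 84, 79, 87, 86, 82, 82, 109, 163, 174, 168, 169, 170, 170, 171, 169, 172, 170, 172]
329 [113, 114, 115, 114, 116, 108, 92, 92, 103, 111, 110, 110, 111, 113, 112, 113, 114, 116, 111, 114, 127, 144, 161, 167, 168, 165, 163, 168, 165, 164, 166, 165, 168, 167, 164, 165, 164, 164, 168, 164, 167, 167, 163, 163, 166, 167, 165, 164, 164, 166, 167, 164, 165, 164, 165, 164, 166, 167, 165, 164, 162, 166, 162, 164, 164, 162, 165, 162, 162, 164, 163, 162, 162, 164, 163, 165, 164, 163, 162, 162, 152, 136, 117, 100, 101, 104, 103, 102, 101, 100, 100, 104, 106, 103, 103, 104, 102, 104, 102, 105]
```

Request:
drive_tool --rows '[[[0.01, 0, -0.2, 0, 0, 0], [0.01, 0, -0.45, 0, 0, 0], [0.01, 0, -0.65, 0, 0, 0], [0.01, 0, -0.85, 0, 0, 0], [0.01, 0, -1, 0, 0, 0], [0.01, 0, -1, 0, 0, 0]]]'

```text
time_s: 18.75
position: [0.623, 0.0365, 0.1529]
eef_rot: [2.009, 2.415, 0.0]
contact_force: [0.4, -0.3, -0.0]
opening: 0.903
gripper_force: 0.0
```

Request:
drive_tool --rows '[[[0, 0, -0.03, 0, 0, 0], [0, 0, -0.03, 0, 0, 0], [0, 0, -0.03, 0, 0, 0]]]'

```text
time_s: 19.12
position: [0.624, 0.0365, 0.1509]
eef_rot: [2.008, 2.413, 0.002]
contact_force: [0.7, -0.2, -0.7]
opening: 0.902
gripper_force: 0.0
```

Request:
drive_tool --rows '[[[0, 0, 0, 0, 0, 0], [0, 0, 0, 0, 0, 0], [0, 0, 0, 0, 0, 0], [0, 0, 0, 0, 0, 0], [0, 0, 0, 0, 0, 0], [0, 0, 0, 0, 0, 0], [0, 0, 0, 0, 0, 0], [0, 0, 0, 0, 0, 0], [0, 0, 0, 0, 0, 0], [0, 0, 0, 0, 0, 0]]]' --gripper 0

```text
time_s: 20.38
position: [0.6247, 0.0367, 0.1504]
eef_rot: [2.007, 2.413, 0.004]
contact_force: [6.3, 0.7, -3.9]
opening: 0.313
gripper_force: 30.0
```

Request:
drive_tool --rows '[[[0, 0, 0, 0, 0, 0], [0, 0, 0.02, 0, 0, 0], [0, 0, 0.05, 0, 0, 0], [0, 0, 0.08, 0, 0, 0], [0, 0, 0.08, 0, 0, 0]]]'

```text
time_s: 21.0
position: [0.624, 0.0365, 0.1571]
eef_rot: [2.009, 2.414, 0.001]
contact_force: [4.7, 0.7, -3.9]
opening: 0.296
gripper_force: 30.0
```

Request:
drive_tool --rows '[[[0, 0, 0.1, 0, 0, 0], [0, 0, 0.22, 0, 0, 0], [0, 0, 0.36, 0, 0, 0], [0, 0, 0.5, 0, 0, 0], [0, 0, 0.64, 0, 0, 0], [0, 0, 0.78, 0, 0, 0], [0, 0, 0.9, 0, 0, 0], [0, 0, 1, 0, 0, 0], [0, 0, 1, 0, 0, 0]]]'

```text
time_s: 22.12
position: [0.624, 0.0365, 0.2592]
eef_rot: [2.007, 2.413, 0.003]
contact_force: [5.9, 1.0, -2.6]
opening: 0.297
gripper_force: 30.0
```

Request:
drive_tool --rows '[[[0, 0, 0.03, 0, 0, 0], [0, 0, 0.06, 0, 0, 0], [0, 0, 0.09, 0, 0, 0], [0, 0, 0.11, 0, 0, 0], [0, 0, 0.11, 0, 0, 0]]]'

```text
time_s: 22.75
position: [0.624, 0.0365, 0.2692]
eef_rot: [2.008, 2.413, 0.002]
contact_force: [4.9, 1.6, -2.1]
opening: 0.302
gripper_force: 30.0
```

Next, small steps up until the end stop shows in the force.

Request:
drive_tool --rows '[[[0, 0, 0.01, 0, 0, 0], [0, 0, 0.02, 0, 0, 0], [0, 0, 0.02, 0, 0, 0]]]'

```text
time_s: 23.12
position: [0.624, 0.0365, 0.2703]
eef_rot: [2.008, 2.414, 0.002]
contact_force: [6.9, 0.4, -5.3]
opening: 0.298
gripper_force: 30.0
```

```bash
python3 - <<'E'
from h import *
s=cam('side');t=cam('top')
b=cv2.resize(cv2.cvtColor(s['frame'],cv2.COLOR_RGB2BGR)[120:300,240:420],(500,500),interpolation=cv2.INTER_CUBIC)
cv2.imwrite('pics/p9.png',b)
print(proj(s,[[.651,-.111,.168],[.651,-.111,.288]]))
E
```

```text
[[359.08425035 236.00615031]
 [360.28965457 202.62523782]]
```

View pics/p9.png

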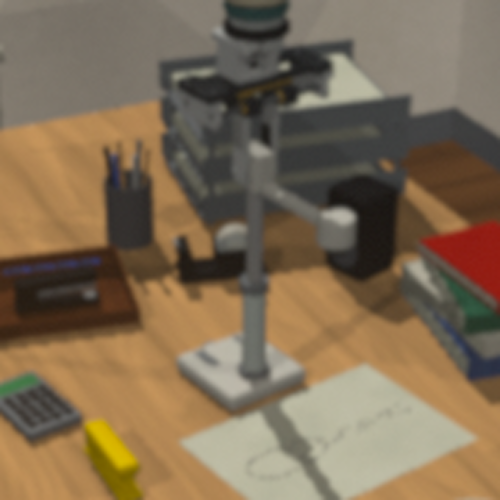

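The column is nearly fully out: the lens is at crop (338,228), about where 120 mm of travel predicts. I'll press on to the stop.

Request:
drive_tool --rows '[[[0, 0, 0.01, 0, 0, 0], [0, 0, 0.02, 0, 0, 0], [0, 0, 0.02, 0, 0, 0]]]'

```text
time_s: 23.6
position: [0.6239, 0.0366, 0.2704]
eef_rot: [-2.009, -2.415, 0.0]
contact_force: [6.7, 0.8, -12.1]
opening: 0.297
gripper_force: 30.0
```

Request:
drive_tool --rows '[[[0, 0, 0, 0, 0, 0], [0, 0, 0, 0, 0, 0], [0, 0, 0, 0, 0, 0], [0, 0, 0, 0, 0, 0]]]'

```text
time_s: 24.1
position: [0.6239, 0.0365, 0.2704]
eef_rot: [-2.009, -2.415, 0.0]
contact_force: [5.8, 1.0, -12.8]
opening: 0.299
gripper_force: 30.0
```

```bash
python3 -c "
from station import r
print(r.close_job())"
```

```text
the job is handed in; nothing more can be done
None
```

The stapler is set down flat in the tray's wide compartment. The column is up against its second stop, with the gripper still holding the grip and the button squeezed, and the job was handed in at about 24 s of the 51 s allowed (no verdict came back).

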